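Mirror over the disappearing cross

TASK

The view for the disappearing-cross experiment is being set up: the webcam on the stand looks level over the glass beaker, which stands on a white tile with a black cross. Take the inspection mirror from the rest by its handle and hold it straight above the beaker, its middle level with the webcam's lens, its face leaning at 45 degrees down towards the lens, so that by way of the mirror the webcam looks straight down onto the cross. Finish while still holding the mirror there, steady and touching nothing else, and leave the beaker, the webcam and everything else on the table where they are.

Things in the scene. Friction and masses are not known exactly. Their poses are not given: they have to be found in the camera images.
- mirror_grip (a point): Centre of the handle of the inspection mirror (loose, about 120 g): black plastic, square 14 x 14 mm, 120 mm long, 52 mm above the table as it lies level in the rest. x runs along the handle to the mirror head, z is up in the rest. The head's swivel lies 105 mm from here along +x, on a thin steel shaft. The spatula beside it has the same handle
- mirror_face (a point): Centre of the reflecting face of the mirror head (rectangular, black frame, 60 mm long, 50 mm wide, 5 mm thick). z is the normal that points out of the reflecting face, x runs in the face from the swivel to the far edge. It lies 36 mm from the swivel along this x and 2.5 mm along this z. In the rest the face looks mostly down
- mirror_head (a joint): How far the head is turned on its stiff swivel, rad: 0 = face parallel to the handle and looking down (handle level); positive = far edge raised, face looking down and forward, away from the handle. With the handle level the normal is this angle forward of straight down. It differs from start to start and stays as set unless forced
- mirror: The inspection mirror as a whole; origin and axes as mirror_grip
- rest: White bench rest (fixed), 130 x 150 mm, 60 mm high: two upright plates, 8 mm thick, at x = -45 and +45 mm, with 18 mm wide notches at y = -42 and +42 mm, floors 45 mm high. Handles lie in them along x, heads to +x, free between the plates: the mirror in one, the spatula in the other. Origin on the table under its centre
- cross (a point): Centre of the black cross (48 mm) on the white tile, on the tile's top face, 8 mm above the table; z up, x points to the stand
- tile: White glazed tile (fixed), 120 x 120 x 8 mm. Origin under its centre, x points to the stand
- beaker_rim (a point): Centre of the mouth of the glass beaker (loose, 110 g, 74 mm across, 94 mm high) that stands over the cross, within 5 mm of its centre; the rim is 102 mm above the table
- beaker: The glass beaker; origin under its centre
- lens (a point): Front of the webcam's lens. The lens looks level along this frame's -x, straight over the cross; y is level and sideways, z up. It is 175 to 235 mm above the table and 145 to 195 mm level distance from the cross. The webcam (black, 78 mm wide, 28 mm high) sits 86 mm in front of the stand's rod
- stand: Retort stand (fixed) with the webcam: steel rod 12 mm thick, 357 mm high; flat grey base 160 x 110 mm, 12 mm high. Origin on the table under the lens; -x points to the tile. The rod stands at x = 86 mm, the base reaches from x = -49 to 111 mm. The webcam's clamp stays where it is unless pushed
- spatula: Spatula in the other slot of the rest (loose): black handle 120 x 14 x 14 mm, origin at its centre, steel shaft and blade to 162 mm along +x
- dropper_a: Brown dropper bottle (loose), 33 mm across, 106 mm high, origin under its centre
- dropper_b: Another such dropper bottle (loose)
- stopper: Black rubber stopper (loose), 31 mm across, 28 mm high, origin under its centre
- dish: White porcelain dish (loose), 76 mm across, 30 mm high, origin under its centre
- stopwatch: Round grey stopwatch lying flat (loose), 58 mm across, 15 mm high, origin under its centre
- vial: Clear vial with a white cap (loose), 27 mm across, 56 mm high, origin under its centre

How it is judged:
By the outcome, as a careful person would: the job done as asked, in the order asked, and still so for the second after the job is handed in, while the arm keeps its last pose, push and grip.
It also fails if it takes over 38 s, if anything falls off the work surface, if the arm or the gripper's body presses on something with over 40 N, if the wrist force passes 120 N, or if a joint passes its speed limit or range.

ROBOT

A 7-joint arm with a two-finger parallel gripper is mounted at the origin on the work surface. World frame = base frame: x ahead of the robot, y to its left, z up, the work surface at z = 0. Lengths are in m, angles in rad, forces in N, time in s.
With the tool pointing down it reaches from about 0.35 to 0.9 m from the base axis. Payload 19.9 kg.
Tool frame: the origin (TCP) lies on the centre line of the jaws, within the pads' length; the fingertips stand 22 mm ahead of it and the grasp point (between the pads) lies 3 mm ahead of it; z points along the fingers, y is the direction in which the jaws open and shut (so a half turn about z gives the same grasp; the last joint's range is limited). The gripper opens to 94 mm and grips with 3 to 60 N. Pads are 16 mm wide; open, the fingers measure 119 mm over their backs; the gripper's body (75 mm by 177 mm) begins 78 mm behind the grasp point.
Start: joints at [-1.381, 0.417, -0.01, 1.614, 0.005, 1.111, -0.053], TCP at [0.144, 0.608, 0.204] pointing down, gripper open.
Joint ranges: [-2.81, 2.81], [-0.39, 2.02], [-1.27, 1.25], [0.06, 2.57], [-1.19, 4.33], [0.19, 2], [-2.82, 2.82]. Speed limits (rad/s): [1.89, 1.89, 2.39, 2.39, 3.01, 3.01, 3.01].

INTERFACE

Orientations are given as a 3x3 rotation matrix whose columns are the frame's x, y, z axes.
In Python, from cell import manip, viewer, get_clock, get_qpos, get_dq, get_tau, get_tcp_pos, get_ee_rot, get_wrist_force, get_torque, get_finger_gap gives the robot as it stands. Calls block until the motion is done:
- manip.reach(position, orientation): joint-space move of the TCP to a pose.
- manip.move_linear(position, attitude=None, velocity=0.15, force_limit=None): straight line of the TCP; attitude=None keeps the orientation; velocity is the mean speed in m/s. With force_limit (N) it stops when the force on the tool has changed by that much, and returns True; else False.
- manip.move_j(angles): joint-space move.
- manip.grip(opening, grip_force=None): opening from 0.0 (shut) to 1.0 (fully open); grip_force is the grip in N (None keeps the last); returns when the fingers have stopped.
- manip.hold(seconds).
- manip.ik(position, orientation): joint angles nearest the present ones, or None.
- viewer.snapshot(name): name is "side" or "top"; returns a dict with "color" (420x560x3 uint8, red, green, blue), "depth" (420x560 float32, m along the optical axis (not along the pixel's ray), 0 where there is no reading), "fx", "fy", "cx", "cy" (pixels), "origin" and "rotation" of the camera in the world. Camera axes: x right, y up, looking along -z (the intrinsics and any distortion apply to the point x, -y, -z); pixel columns grow to the right and rows downward; lengths in m; the calibration is good to about 2 mm. A picture is of the moment at which its call begins.
A pose or a line that the arm cannot do raises manip.MotionError and nothing moves.
- manip.finish_job(): hands the job in, once; it reports no verdict.
Readings, each from a call of its own:
- get_clock(): time.
- get_qpos(): joint angles.
- get_dq(): joint speeds.
- get_tau(): joint torques, N m.
- get_tcp_pos(): TCP position.
- get_ee_rot(): TCP orientation.
- get_wrist_force(): force on the tool from outside, world axes, zero at the start.
- get_torque(): the same for the moment, N m.
- get_finger_gap(): opening from 0.0 (shut) to 1.0 (fully open).
Only numpy, scipy, OpenCV 4.12 (cv2) and the standard library are available. Lean on these libraries where they do the work, as an engineer would, in place of code of your own. Each camera call takes 0.05 s, during which the arm holds its last target.

## Working session

There is one attempt and no reset: what is moved stays moved. The work goes in short steps, each a Python script; the robot and the scene stay as the last script left them, time stands still between calls to the robot, and variables do not carry over. Pictures are saved under pics/ and viewed, and the job is handed in when it is done.

```bash
ls; mkdir -p pics; python3 - <<'E'
from cell import viewer,get_clock
import cv2,numpy as np
for n in("side","top"):
    s=viewer.snapshot(n); np.savez(f"pics/{n}0.npz",**s)
    cv2.imwrite(f"pics/{n}0.png",cv2.resize(s["color"][:,:,::-1],(800,600),interpolation=cv2.INTER_CUBIC))
    print(n,s["fx"],s["fy"],s["cx"],s["cy"],s["origin"],s["rotation"].tolist(),[k for k in s])
print(get_clock())
E
```

```text
pics
side 477.96147286770645 477.96147286770645 278.2088338448586 207.0825517889262 [ 0.42290723 -0.91034202  0.8100746 ] [[0.9894812103654731, 0.10123139944228626, -0.10333991533108082], [-0.14335520934714446, 0.5903866373784865, -0.7942876697758566], [-0.019396347251868215, 0.8007470400643889, 0.5986885329964197]] ['color', 'depth', 'fx', 'fy', 'cx', 'cy', 'origin', 'rotation']
top 422.96128670297173 422.96128670297173 281.4370640948819 213.81499334919613 [0.4374256  0.01608589 1.36569391] [[-0.022338158978883492, 0.9964166750651856, -0.08157705747006966], [-0.999596847757512, -0.023690653586552268, -0.01564911773514061], [-0.01752565567048615, 0.08119459701656813, 0.9965441730343103]] ['color', 'depth', 'fx', 'fy', 'cx', 'cy', 'origin', 'rotation']
0.1
```

View pics/side0.png

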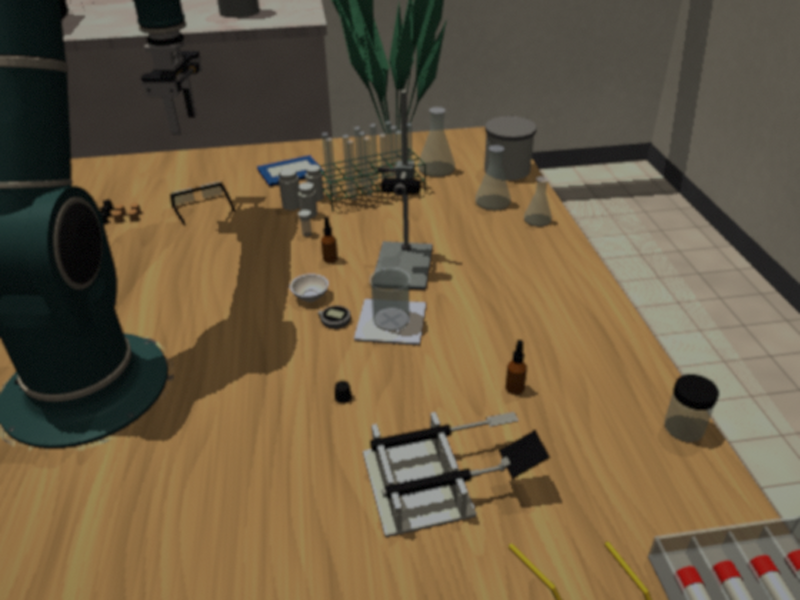

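View pics/top0.png

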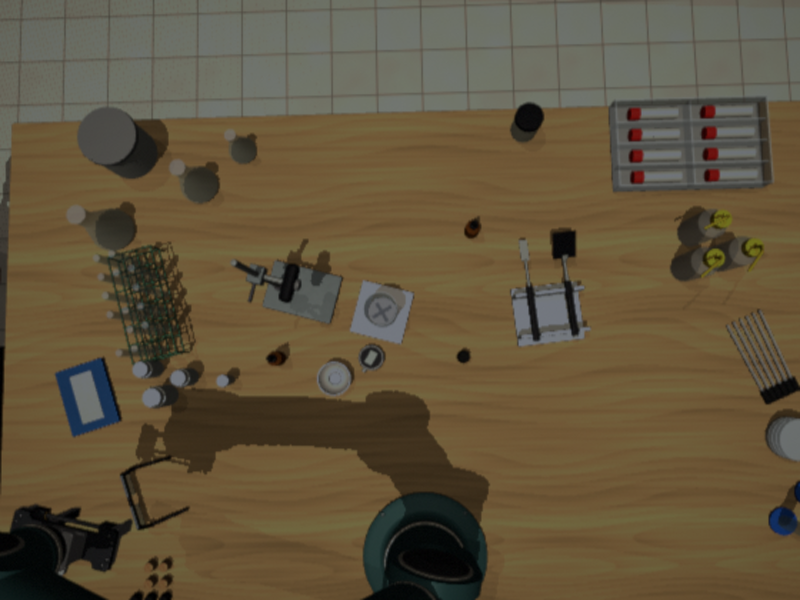

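The mirror lies in the rest's right-hand notch as seen from above, with its head away from the robot. The stand is on the left with the webcam looking at the tile. I'll enlarge both areas.

```bash
cat > h.py <<'E'
import numpy as np,cv2
def load(f): return dict(np.load(f))
def pix(s,u,v,z):
    d=s["rotation"]@np.array([(u-s["cx"])/s["fx"],-(v-s["cy"])/s["fy"],-1.0]); o=s["origin"]
    return o+d*(z-o[2])/d[2]
def dep(s,u,v):
    Z=s["depth"][int(round(v)),int(round(u))]
    return s["origin"]+s["rotation"]@(np.array([(u-s["cx"])/s["fx"],-(v-s["cy"])/s["fy"],-1.0])*Z)
def proj(s,p):
    c=s["rotation"].T@(np.asarray(p)-s["origin"]); return np.array([s["cx"]-s["fx"]*c[0]/c[2], s["cy"]+s["fy"]*c[1]/c[2]])
def crop(s,u0,v0,u1,v1,k,f,step=10):
    im=s["color"][v0:v1,u0:u1,::-1].astype(float)/255
    im=(np.clip(im**0.6*1.1,0,1)*255).astype(np.uint8)
    im=cv2.resize(im,None,fx=k,fy=k,interpolation=cv2.INTER_CUBIC)
    for u in range((u0//step+1)*step,u1,step):
        x=int((u-u0+.5)*k); cv2.line(im,(x,0),(x,6),(0,255,255),1); cv2.putText(im,str(u),(x-10,16),0,.35,(0,0,255),1)
    for v in range((v0//step+1)*step,v1,step):
        y=int((v-v0+.5)*k); cv2.line(im,(0,y),(6,y),(0,255,255),1); cv2.putText(im,str(v),(8,y+4),0,.35,(0,0,255),1)
    cv2.imwrite(f,im)
E
python3 - <<'E'
from h import *
t=load("pics/top0.npz");s=load("pics/side0.npz")
crop(t,350,155,420,245,6.5,"pics/a.png",5); crop(t,160,165,300,285,5,"pics/b.png")
crop(s,250,280,400,380,5,"pics/c.png"); crop(s,240,60,320,250,3.1,"pics/d.png")
E
```

```text
(no output)
```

View pics/a.png

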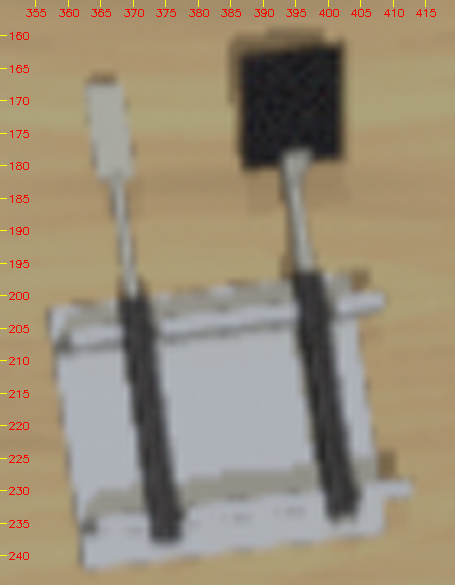

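View pics/b.png

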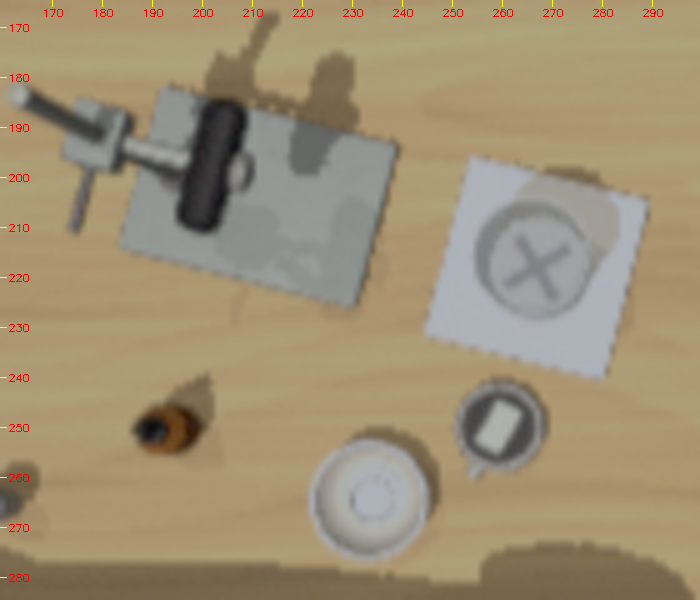

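View pics/c.png

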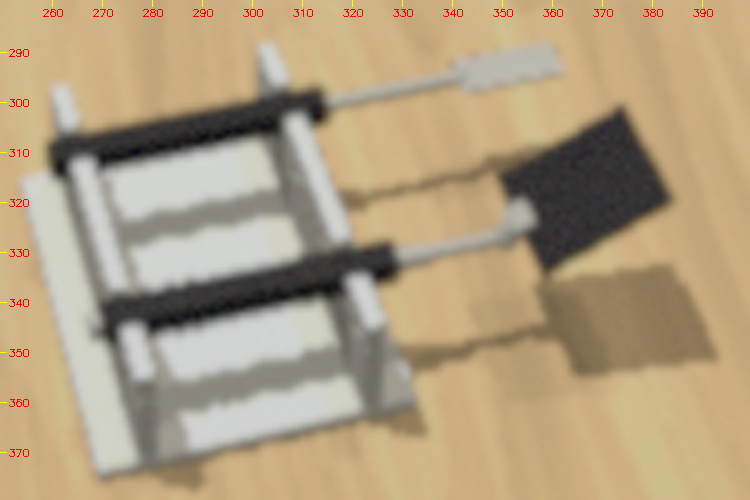

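View pics/d.png

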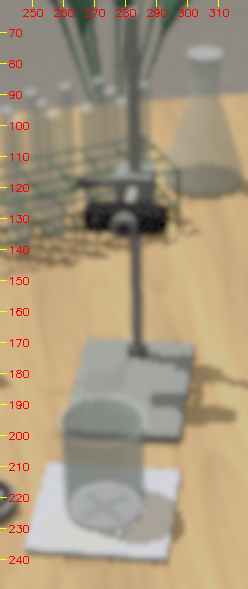

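```bash
python3 - <<'E'
from h import *
np.set_printoptions(precision=4,suppress=True)
t=load("pics/top0.npz");s=load("pics/side0.npz")
print("tile corners")
C=[pix(t,*p,0.008) for p in [(254,195.5),(289.3,204.7),(280.3,240.5),(244.8,231.5)]]
for c in C: print(c)
print("mean",np.mean(C,0),"cross",pix(t,267.3,218,0.008), "cross side",pix(s,273.5,225.5,.008))
print("handle top ends", pix(t,402.5,233.5,.059),pix(t,396.8,197,.059))
print("shaft/swivel top",pix(t,394.7,178.5,.055))
print("sp", pix(t,375,237,.059),pix(t,369.6,199,.059))
print("side handle",pix(s,270.5,342,.059),pix(s,329,331,.059))
for n,S,(u0,u1,v0,v1) in [("top",t,(388,402,163,178)),("side",s,(360,378,310,325))]:
    P=[]
    for v in range(v0,v1):
        for u in range(u0,u1):
            if S["depth"][v,u]>0: P.append(dep(S,u,v))
    P=np.array(P); c=P.mean(0); P0=P-c
    for _ in range(3):
        w=np.linalg.svd(P0)[2][2]; r=P0@w; k=abs(r-np.median(r))<2.5*r.std(); P0=P0[k]
        P0=P0-P0.mean(0)
    print(n,len(P),len(P0),"c",c,"n",w*np.sign(w[2]),"res",r.std())
print("lens dep top",[dep(t,u,v) for u,v in [(207,198),(208,199),(202,195),(199,208),(204,187)]])
print("lens dep side",[dep(s,u,v) for u,v in [(279,131),(279,132),(271,131),(288,131),(279,127)]])
for z in (.19,.2,.21,.22): print(z,pix(t,207.5,199,z),pix(s,279.3,131.5,z))
E
```

```text
tile corners
[0.6101 0.1249 0.008 ]
[0.5775 0.0114 0.008 ]
[0.4629 0.043  0.008 ]
[0.4943 0.1565 0.008 ]
mean [0.5362 0.0839 0.008 ] cross [0.5361 0.0832 0.008 ] cross side [0.5372 0.0747 0.008 ]
handle top ends [ 0.4749 -0.334   0.059 ] [ 0.5881 -0.3216  0.059 ]
shaft/swivel top [ 0.6467 -0.3187  0.055 ]
sp [ 0.4661 -0.2494  0.059 ] [ 0.5839 -0.2375  0.059 ]
side handle [ 0.4765 -0.3364  0.059 ] [ 0.5922 -0.3287  0.059 ]
top 207 203 c [ 0.6703 -0.3147  0.0729] n [-0.4853 -0.036   0.8736] res 0.0024334477278755
side 267 265 c [ 0.6723 -0.3203  0.0753] n [-0.488  -0.0217  0.8726] res 0.0013905800754562172
lens dep top [array([0.5815, 0.2398, 0.2035]), array([0.5784, 0.2367, 0.2056]), array([0.5897, 0.2529, 0.2074]), array([0.5536, 0.2612, 0.2086]), array([0.6122, 0.2476, 0.2054])]
lens dep side [array([0.5788, 0.2329, 0.2034]), array([0.5791, 0.2357, 0.1989]), array([0.5589, 0.248 , 0.1975]), array([0.6035, 0.234 , 0.2005]), array([0.5811, 0.2483, 0.2073])]
0.19 [0.5803 0.2411 0.19  ] [0.5826 0.2551 0.19  ]
0.2 [0.5791 0.2391 0.2   ] [0.5801 0.2363 0.2   ]
0.21 [0.5779 0.2372 0.21  ] [0.5775 0.2175 0.21  ]
0.22 [0.5767 0.2353 0.22  ] [0.5749 0.1987 0.22  ]
```

```bash
python3 - <<'E'
from h import *
np.set_printoptions(precision=4,suppress=True)
t=load("pics/top0.npz");s=load("pics/side0.npz")
def fit(S,box,thr=60):
    u0,u1,v0,v1=box; g=S["color"].max(2)
    P=np.array([pix(S,u,v,.059) for v in range(v0,v1) for u in range(u0,u1) if g[v,u]<thr])
    c=P.mean(0); w=np.linalg.svd(P-c)[2][0]; w*=np.sign(w[0]); a=(P-c)@w
    print(len(P),c,np.degrees(np.arctan2(w[1],w[0])),a.min(),a.max(),c+w*(a.min()+a.max())/2)
print(t["color"].max(2)[215,390:406])
for thr in (50,65,80):
    fit(t,(390,410,194,238),thr); fit(t,(363,380,197,240),thr); fit(s,(268,332,325,350),thr)
# tile check in side
for c in [(0.6101,0.1249,.008),(.5775,.0114,.008),(.4629,.043,.008),(.4943,.1565,.008),(.5362,.0835,.008)]: print(proj(s,c))
crop(s,235,190,310,250,9,"pics/e.png",5)
E
```

```text
[127 127 127 126 126 121  85  32  11  19  18  30  76 122 126 119]
186 [ 0.5318 -0.3267  0.059 ] 5.869385695125436 -0.05831257360261767 0.0603340106874717 [ 0.5328 -0.3266  0.059 ]
177 [ 0.5225 -0.2439  0.059 ] 5.919591381772168 -0.0575243647874598 0.05887506102179895 [ 0.5232 -0.2439  0.059 ]
448 [ 0.5332 -0.3356  0.059 ] 5.118144431719516 -0.05948363713447949 0.05866536438408688 [ 0.5328 -0.3356  0.059 ]
222 [ 0.5338 -0.3268  0.059 ] 6.6724872948846 -0.061124534820500974 0.06496577410753211 [ 0.5357 -0.3265  0.059 ]
208 [ 0.5218 -0.2435  0.059 ] 4.371911566053642 -0.059354183941398346 0.062006893293781645 [ 0.5231 -0.2434  0.059 ]
534 [ 0.5347 -0.3369  0.059 ] 2.68446440346849 -0.061074358404881596 0.05844408009818121 [ 0.5334 -0.3369  0.059 ]
273 [ 0.5356 -0.3277  0.059 ] 6.176828052206185 -0.06499779148382269 0.06326109716458246 [ 0.5347 -0.3278  0.059 ]
241 [ 0.5245 -0.2433  0.059 ] 4.254086633326186 -0.06204201945482233 0.06332600920385326 [ 0.5251 -0.2433  0.059 ]
648 [ 0.5347 -0.3359  0.059 ] -0.6041290935066032 -0.06235276891835933 0.058882202835999556 [ 0.5329 -0.3359  0.059 ]
[297.1469 211.4636]
[292.3681 239.1562]
[246.8194 236.0978]
[254.3141 208.938 ]
[272.6828 223.5104]
```

View pics/e.png

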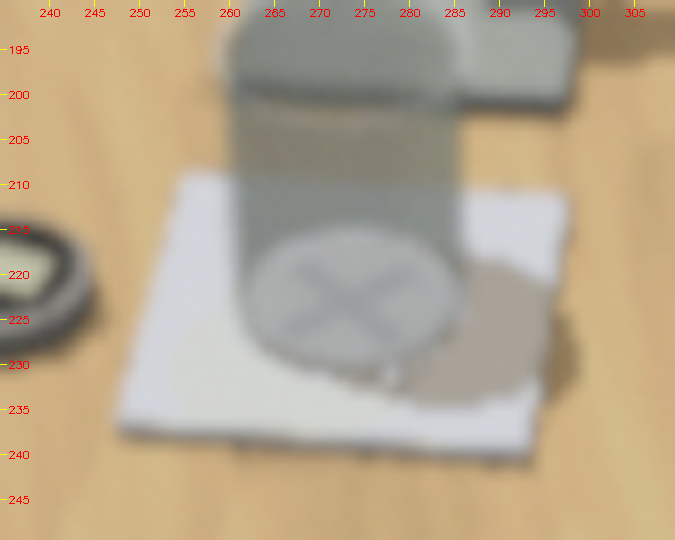

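```bash
cat > g.py <<'E'
from h import *
yaw=np.radians(5.7); G=np.array([.5325,-.327,.052])
Rh=np.array([[np.cos(yaw),-np.sin(yaw),0],[np.sin(yaw),np.cos(yaw),0],[0,0,1]])
cross=np.array([.5365,.0838,.008]); lens=np.array([.5795,.2385,.199])
a=np.radians(74.5); U=np.array([np.cos(a),np.sin(a),0]); Z=np.array([0,0,1.])
M=np.array([cross[0],cross[1],lens[2]]); N=(U-Z)/np.sqrt(2)
def ry(b): return np.array([[np.cos(b),0,np.sin(b)],[0,1,0],[-np.sin(b),0,np.cos(b)]])
def tool_in_handle(b,flip):  # tool z = -handle z, y across, pitched by b
    R=np.diag([1,-1,-1.]) if not flip else np.diag([-1,1,-1.])
    return ry(b)@R
def face_in_handle(th):
    n=np.array([np.sin(th),0,-np.cos(th)]); f=np.array([np.cos(th),0,np.sin(th)])
    return np.column_stack([f,np.cross(n,f),n]), np.array([.105,0,0])+.036*f+.0025*n
def face_goal(phi):
    w=-np.cross(Z,U); f0=w; f1=np.cross(N,f0)
    f=np.cos(phi)*f0+np.sin(phi)*f1
    return np.column_stack([f,np.cross(N,f),N])
def handle_goal(phi,th):
    Rf,pf=face_in_handle(th); R=face_goal(phi)@Rf.T
    return R,M-R@pf
lo=np.array([-2.81,-.39,-1.27,.06,-1.19,.19,-2.82]);hi=np.array([2.81,2.02,1.25,2.57,4.33,2,2.82])
E
cat > s.py <<'E'
from g import *
from cell import manip,get_clock
np.set_printoptions(precision=2,suppress=True)
res=[]
for b in np.radians([-30,-15,0,15,30]):
  for fl in (0,1):
    T=tool_in_handle(b,fl); Rg=Rh@T; pg=G-Rg[:,2]*.003
    qg=manip.ik(pg,Rg); qp=manip.ik(pg+[0,0,.12],Rg)
    if qg is None or qp is None: print(b,fl,"no grasp");continue
    mg=np.min(np.minimum(qg-lo,hi-qg))
    for ph in np.radians(range(-90,91,10)):
        R,p=handle_goal(ph,.507); Rt=R@T; pt=p-Rt[:,2]*.003
        q=manip.ik(pt,Rt)
        if q is None: continue
        m=np.min(np.minimum(q-lo,hi-q)); res.append((min(m,mg),m,mg,np.degrees(b),fl,np.degrees(ph),p,Rt[:,2],q,qg))
res.sort(key=lambda r:-r[0])
for r in res[:14]: print(*r)
print(len(res),get_clock())
E
python3 s.py
```

```text
0.48638784028703386 0.48638784028703386 0.6541264046356262 0.0 0 -29.999999999999996 [0.41 0.03 0.19] [-0.29  0.54 -0.79] [-0.38  0.43  0.76  1.95 -0.68  1.5  -0.45] [ 0.07  0.67  0.6   1.74 -0.47  0.88 -0.6 ]
0.43237203155169013 0.43237203155169013 0.6541264046356262 0.0 0 -20.0 [0.4  0.05 0.21] [-0.31  0.6  -0.74] [-0.35  0.44  0.74  1.95 -0.72  1.57 -0.6 ] [ 0.07  0.67  0.6   1.74 -0.47  0.88 -0.6 ]
0.42036815820564966 0.42036815820564966 0.6541264046356262 0.0 0 -40.0 [0.42 0.02 0.18] [-0.25  0.48 -0.84] [-0.44  0.44  0.83  1.96 -0.67  1.44 -0.29] [ 0.07  0.67  0.6   1.74 -0.47  0.88 -0.6 ]
0.3745873444482264 0.3745873444482264 0.6541264046356262 0.0 0 -10.0 [0.4  0.07 0.22] [-0.31  0.67 -0.68] [-0.32  0.44  0.71  1.95 -0.77  1.63 -0.75] [ 0.07  0.67  0.6   1.74 -0.47  0.88 -0.6 ]
0.3611144430502301 0.3623013378300869 0.3611144430502301 14.999999999999998 0 -80.0 [ 0.48 -0.03  0.15] [-0.11  0.06 -0.99] [-0.67  0.42  0.89  1.95 -0.4   1.08  0.01] [-0.12  0.91  0.89  1.55 -0.53  1.2  -0.6 ]
0.3611144430502301 0.4168999493813461 0.3611144430502301 14.999999999999998 0 -70.0 [ 0.46 -
[... 1107 characters left out ...]
45  0.9   1.97 -0.67  1.37 -0.12] [ 0.07  0.67  0.6   1.74 -0.47  0.88 -0.6 ]
0.33052218819426993 0.33052218819426993 0.3611144430502301 14.999999999999998 0 -90.0 [ 0.5  -0.04  0.15] [ 0.    0.02 -1.  ] [-0.72  0.38  0.92  1.99 -0.4   0.95  0.13] [-0.12  0.91  0.89  1.55 -0.53  1.2  -0.6 ]
0.3286224964626523 0.3286224964626523 0.6541264046356262 0.0 0 0.0 [0.4  0.08 0.24] [-0.3   0.73 -0.62] [-0.29  0.44  0.68  1.95 -0.82  1.67 -0.9 ] [ 0.07  0.67  0.6   1.74 -0.47  0.88 -0.6 ]
0.2955148698607504 0.3627757481194549 0.2955148698607504 14.999999999999998 1 -50.0 [0.43 0.   0.17] [-0.4   0.25 -0.88] [ 0.77  0.56 -0.91  1.8   0.13  1.37  2.17] [-0.11  0.9   0.87  1.55 -0.51  1.19  2.52]
190 0.1
```

```bash
python3 - <<'E'
from g import *
from cell import *
R=Rh@tool_in_handle(0,0); pg=G-R[:,2]*.003
manip.reach([.2,.5,.42],get_ee_rot()); print(get_clock())
manip.reach([.42,.08,.42],R); print(get_clock())
manip.reach(pg+[0,0,.12],R); print(get_clock(),get_tcp_pos())
manip.grip(.55,15)
print(manip.move_linear(pg+[0,0,.001],velocity=.1,force_limit=8),get_clock(),get_tcp_pos(),get_wrist_force())
for n in("side","top"):
    s=viewer.snapshot(n); np.savez(f"pics/{n}1.npz",**s)
crop(load("pics/side1.npz"),230,250,400,380,4.5,"pics/f.png")
crop(load("pics/top1.npz"),340,150,430,245,6,"pics/f2.png")
E
```

```text
1.075
2.8083
4.5833 [ 0.53311636 -0.32607064  0.17517879]
False 6.7333 [ 0.53276939 -0.32721298  0.05659554] [-0.79577906 -0.00746206  0.5991974 ]
```

View pics/f.png

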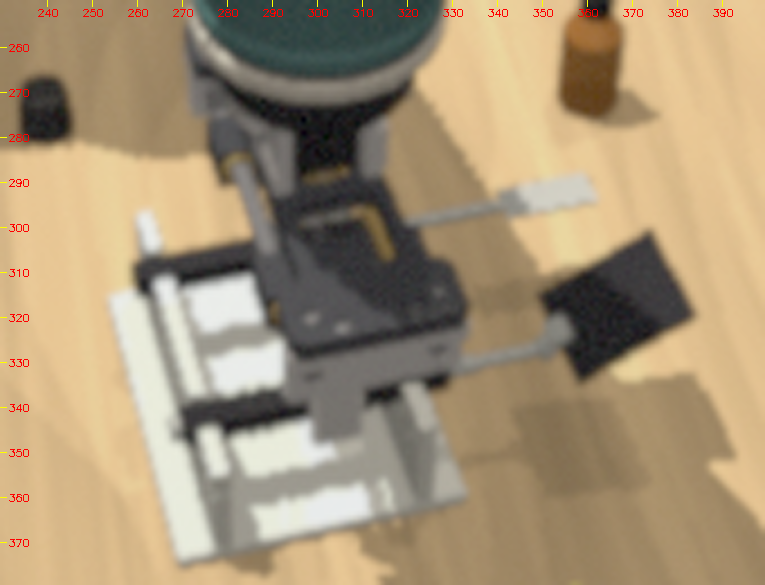

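View pics/f2.png

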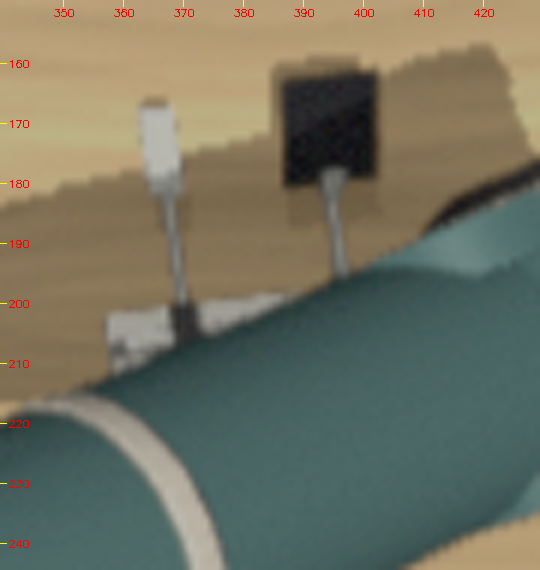

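The fingers straddle the mirror handle between the plates (near finger at 303,345), and the head is undisturbed. I'll grip and lift.

```bash
python3 - <<'E'
from g import *
from cell import *
np.set_printoptions(precision=4,suppress=True)
manip.grip(0.0,30)
print(get_clock(),get_finger_gap(),get_wrist_force(),get_tcp_pos())
p=get_tcp_pos()
manip.move_linear([p[0],p[1],p[2]+.15],velocity=.12)
print(get_clock(),get_finger_gap(),get_wrist_force(),get_tcp_pos(),get_ee_rot())
for n in("side","top"):
    s=viewer.snapshot(n); np.savez(f"pics/{n}2.npz",**s)
crop(load("pics/side2.npz"),230,220,400,350,4.5,"pics/i.png")
crop(load("pics/top2.npz"),340,130,440,245,5,"pics/i2.png")
E
```

```text
7.5417 0.13533130588152764 [ 0.6195 -5.1959 -0.7401] [ 0.5325 -0.3279  0.0563]
8.9417 0.1336821650383626 [ 0.1799 -0.121  -1.5678] [ 0.5324 -0.3276  0.2055] [[ 0.9951  0.0993 -0.0009]
 [ 0.0993 -0.9951  0.0005]
 [-0.0009 -0.0005 -1.    ]]
```

View pics/i.png

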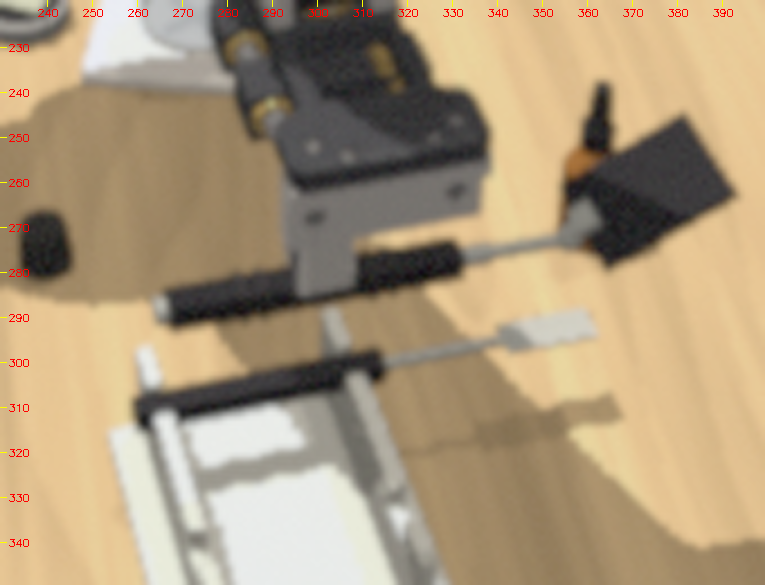

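View pics/i2.png

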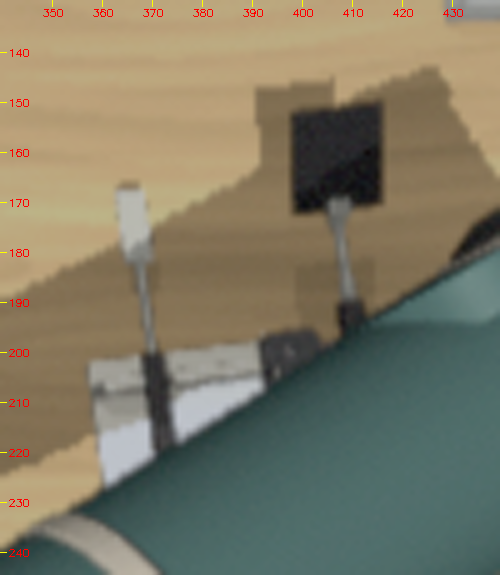

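```bash
cat > m.py <<'E'
from g import *
from scipy.optimize import least_squares
def head(t,s,polyt,polys):
    # joint fit: plane from both depth maps inside polygons (eroded), center from corner pixels
    out=[]
    for S,poly in ((t,polyt),(s,polys)):
        m=np.zeros(S["depth"].shape,np.uint8); cv2.fillPoly(m,[np.round(poly).astype(int)],1); m=cv2.erode(m,np.ones((5,5),np.uint8))
        P=np.array([dep(S,u,v) for v,u in zip(*np.nonzero(m)) if S["depth"][v,u]>0])
        for _ in range(4):
            c=P.mean(0); w=np.linalg.svd(P-c)[2][2]; r=(P-c)@w; P=P[abs(r)<2.2*r.std()]
        c=P.mean(0); w*=np.sign(w[2])
        Q=[]
        for u,v in poly:
            d=S["rotation"]@np.array([(u-S["cx"])/S["fx"],-(v-S["cy"])/S["fy"],-1.]); o=S["origin"]; Q.append(o+d*((c-o)@w)/(d@w))
        Q=np.array(Q); print("n",w,"ctr",Q.mean(0),len(P),r.std(),"edges",np.linalg.norm(np.roll(Q,-1,0)-Q,axis=1)); out.append((w,Q.mean(0),Q))
    return out
E
python3 - <<'E'
from m import *
np.set_printoptions(precision=4,suppress=True)
t=load("pics/top2.npz");s=load("pics/side2.npz")
o=head(t,s,np.array([(398,151.5),(416,150),(416,170),(398,172)]),np.array([(381.5,245.5),(393,263),(365.5,279),(355,261)]))
from cell import *
R=get_ee_rot();p=get_tcp_pos(); T=R@np.diag([1,-1,-1.])
for w,c,Q in o: print("in handle frame: n",T.T@w,"backcentre",T.T@(c-(p+R[:,2]*.003)),"theta",np.degrees(np.arcsin(-(T.T@w)[0])))
for th in (.45,.507,.55):
    Rf,pf=face_in_handle(th); print(th,pf-.005*Rf[:,2])
    H=p+R[:,2]*.003
    K=[H+T@(pf-.005*Rf[:,2]+Rf@np.array([a*.03,b*.025,0])) for a,b in((1,1),(1,-1),(-1,-1),(-1,1))]
    print([proj(t,k).round(1).tolist() for k in K]); print([proj(s,k).round(1).tolist() for k in K])
E
```

```text
n [-0.4545 -0.017   0.8906] ctr [ 0.6682 -0.3126  0.2182] 225 0.0017570435874426703 edges [0.0487 0.0566 0.0496 0.0581]
n [-0.4721 -0.032   0.881 ] ctr [ 0.6685 -0.3175  0.2202] 410 0.00103558033044925 edges [0.0483 0.0549 0.0485 0.0554]
in handle frame: n [-0.4547  0.0284  0.8902] backcentre [0.1367 0.0016 0.0156] theta 27.045886621122566
in handle frame: n [-0.4737  0.0153  0.8806] backcentre [ 0.1365 -0.0033  0.0176] theta 28.27341742799702
0.45 [0.1363 0.     0.0179]
[[416.9, 148.9], [398.5, 151.2], [398.9, 172.5], [417.0, 170.3]]
[[393.8, 261.9], [381.9, 243.5], [352.9, 259.4], [363.2, 278.4]]
0.507 [0.1353 0.     0.0197]
[[417.4, 149.3], [398.9, 151.6], [398.9, 172.6], [417.0, 170.4]]
[[393.0, 260.7], [381.2, 242.3], [352.7, 259.3], [363.1, 278.3]]
0.55 [0.1344 0.     0.0209]
[[417.7, 149.7], [399.2, 152.0], [399.0, 172.7], [417.0, 170.5]]
[[392.4, 259.8], [380.5, 241.5], [352.6, 259.3], [363.0, 278.2]]
```

```bash
cat >> g.py <<'E'
def goal(phi,th,dpitch):  # dpitch: handle pitch (head down) in the hand
    R,p=handle_goal(phi,th)
    Th=ry(dpitch)  # handle axes in nominal (tool-aligned) handle frame
    Rn=R@Th.T; Rt=Rn@tool_in_handle(0,0); return p-Rt[:,2]*.003,Rt
E
python3 - <<'E'
from g import *
from cell import *
np.set_printoptions(precision=4,suppress=True)
p,R=goal(np.radians(-20),np.radians(29),np.radians(1)); print(p,R)
c=get_tcp_pos()
w=[c+[-.03,.03,.12],p+np.array([-.03,-.14,.10])]
print([manip.ik(x,r) for x,r in((w[0],get_ee_rot()),(w[1],R),(p,R))])
manip.move_linear(w[0],velocity=.2); print(get_clock())
manip.reach(w[1],R); print(get_clock(),get_finger_gap())
for n in("side","top"):
    s=viewer.snapshot(n); np.savez(f"pics/{n}3.npz",**s)
    cv2.imwrite(f"pics/{n}3.png",cv2.resize(np.clip((s["color"]/255.)**.6*280,0,255)[:,:,::-1].astype(np.uint8),(800,600)))
E
```

```text
[0.4033 0.0479 0.2081] [[ 0.9453  0.152  -0.2886]
 [ 0.3039 -0.7317  0.6101]
 [-0.1184 -0.6645 -0.7379]]
[array([-0.3835,  0.4934,  1.2418,  1.5846, -0.4712,  1.4056, -0.57  ]), array([-0.3329,  0.4811,  1.1205,  1.7963, -0.607 ,  1.894 , -0.3626]), array([-0.5647,  0.5587,  1.0567,  1.967 , -0.8258,  1.6753, -0.4589])]
9.825
10.7417 0.13539264648131194
```

View pics/side3.png

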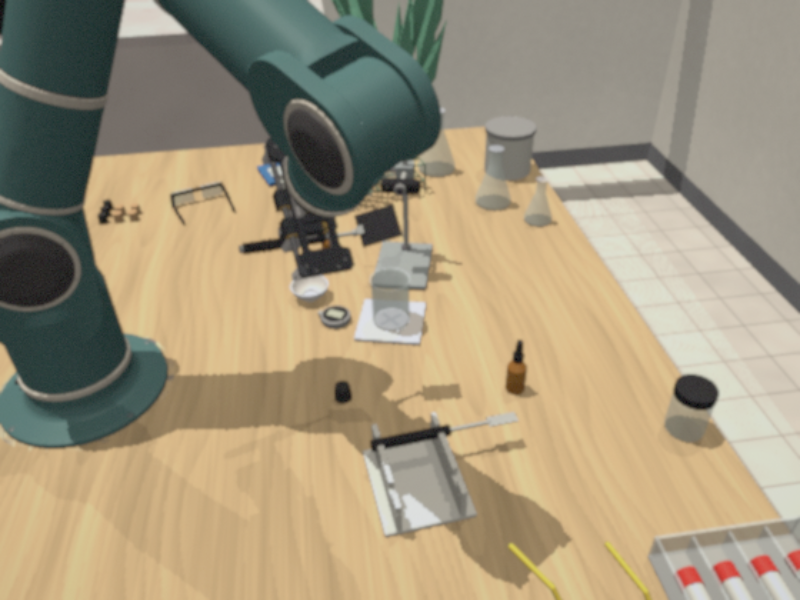

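View pics/top3.png

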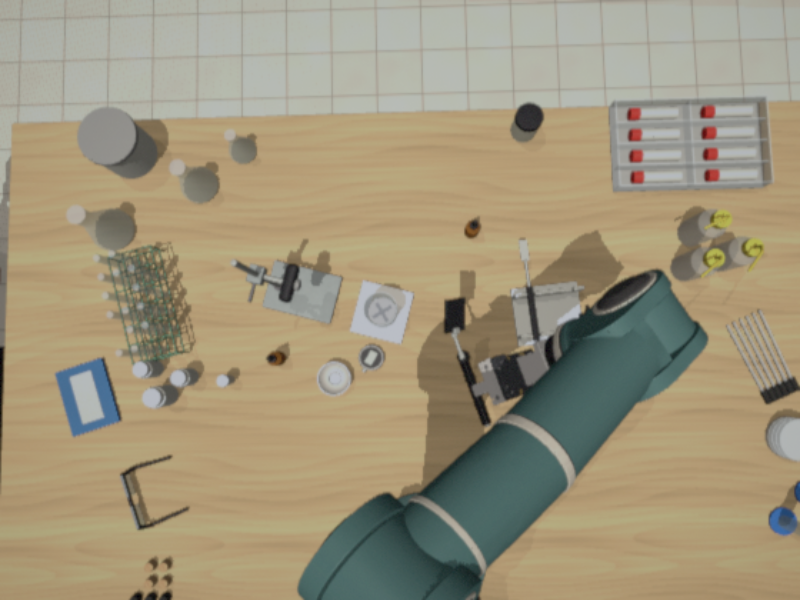

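The mirror (side 378,225; top 455,315) is clear of everything and visible in both views. I'll move in, then measure.

```bash
python3 - <<'E'
from g import *
from cell import *
np.set_printoptions(precision=4,suppress=True)
p,R=goal(np.radians(-20),np.radians(29),np.radians(1))
manip.move_linear(p,attitude=R,velocity=.12); manip.hold(.3)
print(get_clock(),get_tcp_pos()-p,get_ee_rot()-R,get_finger_gap())
for n in("side","top"):
    s=viewer.snapshot(n); np.savez(f"pics/{n}4.npz",**s)
crop(load("pics/side4.npz"),190,100,320,240,4.2,"pics/j.png")
crop(load("pics/top4.npz"),180,160,320,280,5,"pics/j2.png")
E
```

```text
12.75 [ 0.     -0.0001  0.0001] [[ 0.0001 -0.      0.0002]
 [-0.0002 -0.      0.0001]
 [ 0.0001  0.     -0.    ]] 0.1347247567371462
```

View pics/j.png

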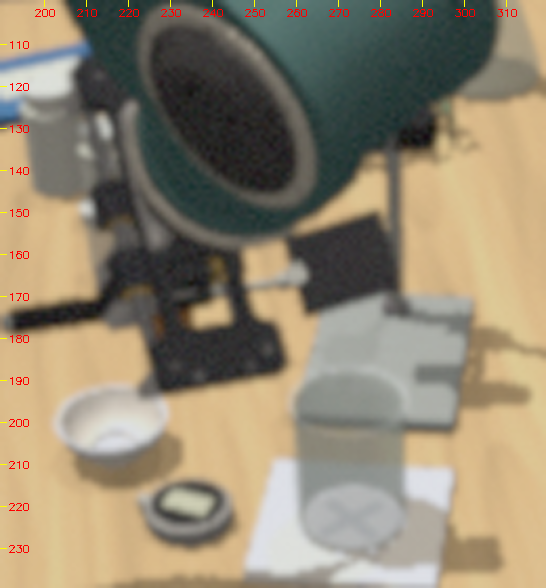

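View pics/j2.png

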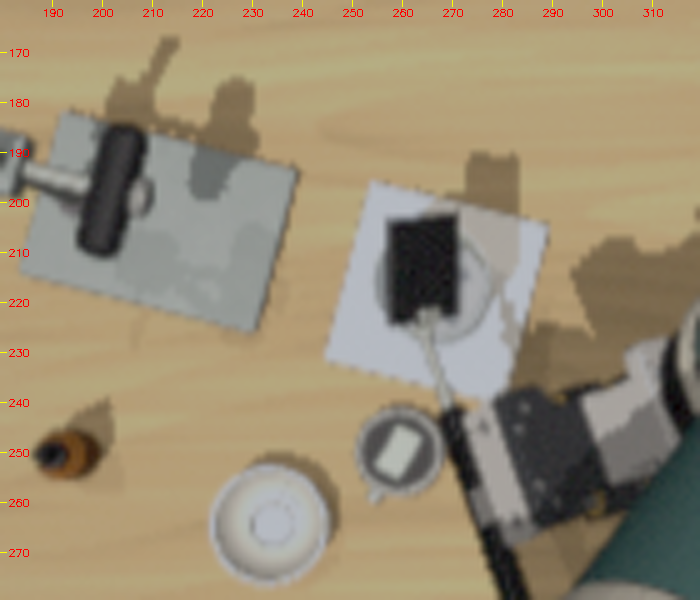

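```bash
cat > k.py <<'E'
from m import *
import sys
np.set_printoptions(precision=4,suppress=True)
def check(tag,pt,ps):
    t=load(f"pics/top{tag}.npz");s=load(f"pics/side{tag}.npz")
    o=head(t,s,np.array(pt),np.array(ps))
    for w,c,Q in o:
        fc=c-.005*w; nn=-w; d=fc-M
        az=np.degrees(np.arctan2(nn[1],nn[0])); dn=np.degrees(np.arcsin(-nn[2]))
        print("face off along U %.4f side %.4f up %.4f"%(d@U,d@np.cross(Z,U),d[2]),"az",az,"down",dn)
    F=face_goal(np.radians(-20)); C=[M-.005*N+F@np.array([a*.03,b*.025,0]) for a,b in((1,1),(1,-1),(-1,-1),(-1,1))]
    print("ideal corners top",[proj(t,k).round(1).tolist() for k in C],"side",[proj(s,k).round(1).tolist() for k in C])
E
python3 - <<'E'
from k import *
check(4,[(257,203),(271.3,202),(271.5,223),(257.3,224.7)],[(280,150.5),(285,167.5),(262,174),(258,157)])
E
```

```text
n [-0.1917 -0.6643  0.7224] ctr [0.5354 0.0814 0.203 ] 193 0.0015470831376534725 edges [0.0503 0.0595 0.0504 0.0598]
n [-0.2053 -0.6692  0.7141] ctr [0.537  0.0774 0.2033] 259 0.0021175182345953684 edges [0.0444 0.0579 0.0439 0.056 ]
face off along U 0.0009 side 0.0004 up 0.0003 az 73.90322154183013 down 46.25699249592344
face off along U -0.0025 side -0.0023 up 0.0007 az 72.9451303122448 down 45.57070462104844
ideal corners top [[271.5, 201.5], [257.5, 203.3], [257.9, 225.0], [271.7, 222.7]] side [[285.1, 168.0], [279.5, 148.8], [256.0, 155.9], [261.4, 175.1]]
```

Outlines agree with the ideal ones to about 1 px, and the pose is within about 1° and 2 mm. I'll average several depth frames for a finer check, including the lens height.

```bash
python3 - <<'E'
from k import *
from cell import *
S={}
for n in("side","top"):
    L=[viewer.snapshot(n) for _ in range(8)]
    d=dict(L[0]); D=np.array([l["depth"] for l in L]); print(n,"noise",D.std(0)[150:200,200:280].mean())
    d["depth"]=np.where((D>0).all(0),D.mean(0),0); d["color"]=np.mean([l["color"] for l in L],0).astype(np.uint8); np.savez(f"pics/{n}5.npz",**d)
check(5,[(257,203),(271.3,202),(271.5,223),(257.3,224.7)],[(280,150.5),(285,167.5),(262,174),(258,157)])
t=load("pics/top5.npz"); 
P=np.array([dep(t,u,v) for v in range(183,214) for u in range(193,212) if t["color"][v,u].max()<60])
print(len(P),np.percentile(P[:,2],[5,25,50,75,90]),np.median(P,0))
for v in range(186,212,3): print([("%.3f"%dep(t,u,v)[2]) for u in range(194,212,2)])
for tag in "0": 
    s=load(f"pics/side{tag}.npz")
    crop(s,255,110,310,150,12,"pics/l.png",5)
crop(t,180,175,230,220,12,"pics/l2.png",5)
print(get_clock())
E
```

```text
side noise 0.015703915
top noise 0.018169185
n [-0.1977 -0.671   0.7146] ctr [0.5355 0.0814 0.2021] 186 0.0005445640452199737 edges [0.0507 0.0597 0.0508 0.0599]
n [-0.1987 -0.6683  0.7169] ctr [0.537  0.0775 0.2032] 236 0.0006032111827453683 edges [0.0445 0.0579 0.0439 0.0559]
face off along U 0.0010 side 0.0003 up -0.0005 az 73.58114607362462 down 45.61214611493888
face off along U -0.0024 side -0.0022 up 0.0006 az 73.44376924345781 down 45.79994180546978
ideal corners top [[271.5, 201.5], [257.5, 203.3], [257.9, 225.0], [271.7, 222.7]] side [[285.1, 168.0], [279.5, 148.8], [256.0, 155.9], [261.4, 175.1]]
314 [0.0124 0.1994 0.2047 0.2062 0.2072] [0.5849 0.2534 0.2047]
['0.010', '0.010', '0.009', '0.198', '1.366', '0.205', '0.204', '0.201', '0.009']
['0.012', '0.010', '0.010', '0.205', '0.207', '1.366', '0.205', '0.201', '0.012']
['0.012', '0.010', '0.012', '0.205', '0.207', '0.207', '0.205', '0.197', '0.010']
['0.197', '0.196', '0.205', '0.207', '0.205', '0.208', '1.366', '0.197', '0.010']
['0.043', '0.016', '0.206', '0.207', '0.206', '0.205', '0.205', '0.202', '0.193']
['0.017', '0.199', '0.205', '0.206', '0.207', '0.204', '0.200', '1.366', '0.010']
['0.010', '1.366', '1.366', '0.206', '0.204', '0.200', '0.009', '0.011', '0.012']
['0.010', '0.205', '0.206', '0.206', '0.205', '0.196', '0.011', '0.010', '0.011']
['0.009', '0.009', '0.203', '0.203', '0.200', '0.011', '0.011', '0.009', '0.011']
13.65
```

View pics/l.png

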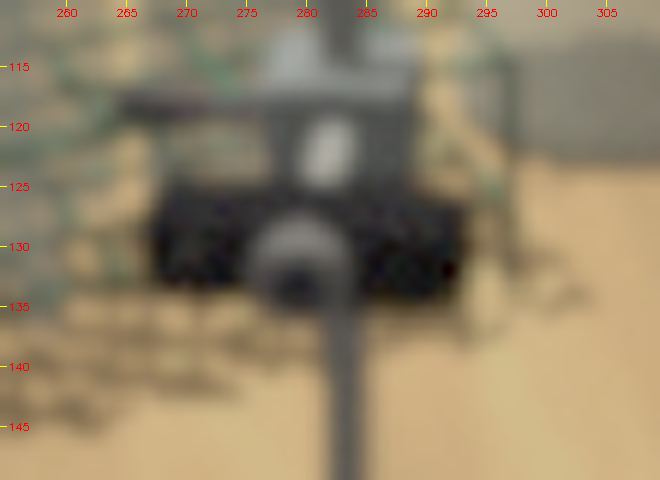

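View pics/l2.png

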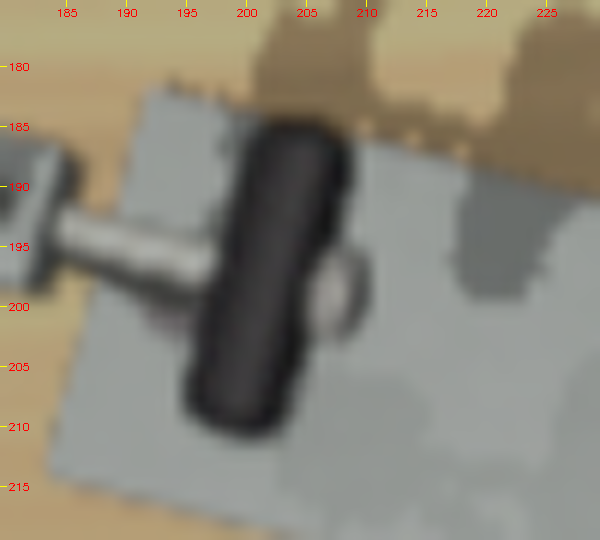

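```bash
python3 - <<'E'
from k import *
t=load("pics/top5.npz");s=load("pics/side0.npz")
def az(a,b,z): d=pix(t,*a,z)-pix(t,*b,z); return np.degrees(np.arctan2(d[1],d[0]))
print("base",az((192,182),(239.5,194),.012),az((183.5,214.3),(231,226),.012))
print("cam axis",az((205,186),(199,209.5),.205)+90)
f=lambda x:np.r_[proj(t,x)-[208.8,199.3],proj(s,x)-[279.4,132.6]]
r=least_squares(f,[.58,.24,.2]); L=r.x; print(L,r.fun)
d=L-cross; print("az",np.degrees(np.arctan2(d[1],d[0])),np.hypot(d[0],d[1]))
E
```

```text
base 74.37693795532083 74.88140024359198
cam axis 75.25732826971526
[0.5794 0.2361 0.1967] [ 0.017  -0.31   -0.2984  0.0417]
az 74.2600346597509 0.15821571614913282
```

The lens comes out at z ≈ 0.196 and its azimuth at 74.5°. I'll apply the small correction: about +1° azimuth, −0.7° tilt and 2.7 mm down.

```bash
python3 - <<'E'
from k import *
from scipy.spatial.transform import Rotation as Ro
from cell import *
a,d=np.radians(73.5),np.radians(45.7); nm=np.array([np.cos(a)*np.cos(d),np.sin(a)*np.cos(d),-np.sin(d)])
D=Ro.from_rotvec(np.cross(nm,N)).as_matrix()
p,R=goal(np.radians(-20),np.radians(29),np.radians(1))
p2=M+D@(p-M)+[0,0,-.0027]+.0004*U
manip.move_linear(p2,attitude=D@R,velocity=.02); manip.hold(.5)
print(get_clock(),get_tcp_pos()-p2,get_finger_gap(),get_wrist_force(),np.abs(get_dq()).max())
for n in("side","top"):
    L=[viewer.snapshot(n) for _ in range(6)]
    e=dict(L[0]); E=np.array([l["depth"] for l in L])
    e["depth"]=np.where((E>0).all(0),E.mean(0),0); e["color"]=np.mean([l["color"] for l in L],0).astype(np.uint8); np.savez(f"pics/{n}6.npz",**e)
check(6,[(257,203),(271.3,202),(271.5,223),(257.3,224.7)],[(280,151.5),(285,168.5),(262,175),(258,158)])
crop(load("pics/side6.npz"),190,100,320,240,4.2,"pics/n.png")
crop(load("pics/top6.npz"),180,160,320,280,5,"pics/n2.png")
E
```

```text
14.4333 [-0.  0.  0.] 0.1385833295877479 [ 0.1967 -0.8752 -1.4856] 0.0018992862521290776
n [-0.1889 -0.6742  0.714 ] ctr [0.5357 0.0816 0.1994] 190 0.0006977195125103268 edges [0.051  0.0597 0.0511 0.06  ]
n [-0.1943 -0.6765  0.7104] ctr [0.5369 0.0777 0.2003] 225 0.0006896700118941209 edges [0.0444 0.058  0.0438 0.056 ]
face off along U 0.0012 side 0.0002 up -0.0032 az 74.34896448662911 down 45.560600965259766
face off along U -0.0023 side -0.0021 up -0.0022 az 73.97871799416801 down 45.264435193007444
ideal corners top [[271.5, 201.5], [257.5, 203.3], [257.9, 225.0], [271.7, 222.7]] side [[285.1, 168.0], [279.5, 148.8], [256.0, 155.9], [261.4, 175.1]]
```

View pics/n.png

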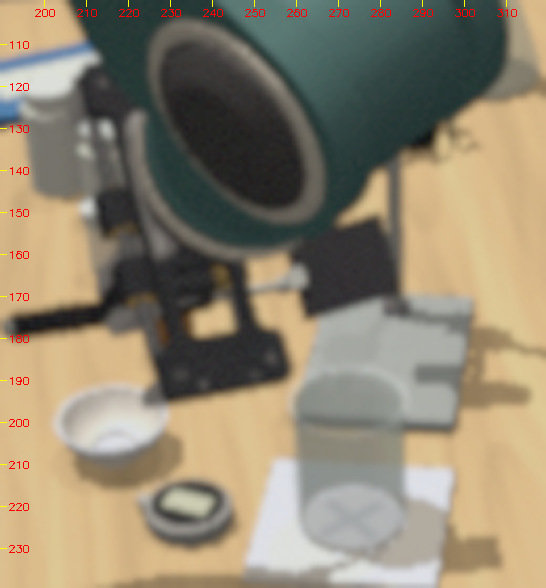

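View pics/n2.png

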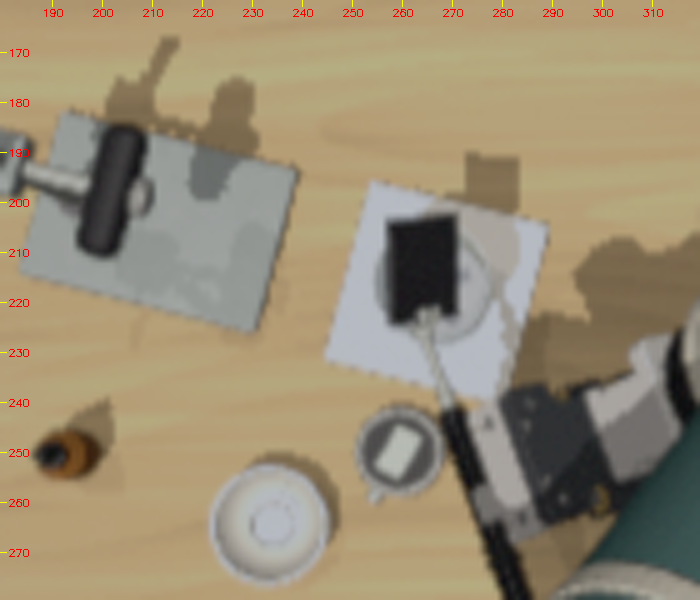

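The mirror (top 264,214; side 271,164) sits over the beaker, clear of everything. The beaker, webcam and the other items in view haven't moved. I'll hand it in.

```bash
python3 - <<'E'
from cell import *
manip.hold(.3); print(get_clock(),get_finger_gap()); manip.finish_job()
E
```

```text
15.3333 0.13223744982464997
the job is handed in; nothing more can be done
```

I took the mirror from the rest by its handle and handed the job in at 15.3 s, with the arm still holding it steady above the beaker.

**Last checks, from averaged depth in both cameras:**
- **Direction of the face:** its azimuth was 74.0–74.3°, against about 74.5° from the cross to the lens. It leaned down 45.3–45.6°, against the 45° asked.
- **Position of the face:** its middle was at z ≈ 0.196–0.197 m, against an estimated lens height of 0.1965 m. It was within about 1–3 mm of straight above the cross.
- **Contact:** the mirror's outlines showed it clear of the beaker, and the wrist force held only the mirror's weight. The beaker, tile, webcam, dish and stopwatch showed no movement in the pictures.

**Where the readings disagreed:**
- **Sideways offset:** the two cameras differ by about 3 mm. In the side view my corner readings at the swivel edge were poor, so I relied more on the top view.
- **Lens height:** my estimates ranged from 0.1945 to 0.199 m, so the height match is good to about 2 mm.

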